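# Empty the battery bin of a counter organiser

### The arm

A 6-joint arm with a two-finger parallel gripper is mounted at the origin on a cart in front of the work surface, level with it; the furniture and walls round the work are solid. World frame = base frame: x ahead of the robot, y to its left, z up, the work surface at z = 0. Lengths are in m, angles in rad, forces in N, time in s.
With the tool pointing down it reaches from about 0.35 to 0.975 m from the base axis. Payload 4.9 kg.
Tool frame: the origin (TCP) lies between the finger pads; the fingertips stand 25 mm ahead of it and the grasp point (between the pads) lies 6 mm ahead of it (manip.tcp_to_tips is the z of the fingertips in the tool frame, in m); z points along the fingers, y is the line along which they close (so a half turn about z gives the same grasp; the last joint's range is limited). The gripper opens to 85 mm and grips with 20 to 120 N. Pads are 22 mm wide; open, the fingers measure 114 mm over their backs; the gripper's body (76 mm by 85 mm) begins 54 mm behind the grasp point. The pads swing forward as they close: fully open they stand 13 mm farther back than shut.
Start: joints at [1.132, 0.053, 1.613, -0, 1.476, -0.119], TCP at [0.196, 0.593, 0.256] pointing down, gripper open.
Joint ranges: [-3.01, 3.01], [-1.01, 2.22], [0.06, 2.58], [-1.02, 4.17], [0.09, 2.62], [-3.14, 3.14]. Speed limits (rad/s): [2.57, 2.57, 3.14, 3.14, 3.14, 3.14].

### API

Orientations are given as a unit quaternion [w, x, y, z].
In Python, from plant import manip gives the robot as it stands. The module is installed in compiled form; this text tells all that it offers.
- The arm moves only by the tool arm_command, never from a script. Its argument "moves" is a list of rows, each a list of 3 entries, a list of its own where there are three numbers: the opening, from -1 (shut) to 1 (fully open), then the shift along the tool's x, y, z in units of 0.15 m (1.0 is 0.15 m), then the turn about the tool's z in units of 2 pi rad (1.0 is 2 pi rad). A call has 1 to 20 rows; each row is the pose to reach, as a shift and turn from the pose commanded when the call began, along the tool's axes at that moment, turning the shorter way round; what a row does not reach only later rows make up. A row lasts 1/12 s, in which the tool goes at most 41.7 mm and 7.16 degrees, less where a joint would pass 70% of its speed; a pose out of reach is approached as far as the arm can. A call with a number of a shift or a turn outside -1 to 1 is refused whole. A call with a gripper value outside its range is refused whole. The fingers move at their own pace and stop on an object; the grip force is fixed at half the most. Time passes only in rows, so rows that repeat a pose let the fingers close. It gives the time, the measured TCP pose, the force, the opening and the grip force at its end, in the units of the state.
- manip.state(): the state, without advancing time (a new reading comes with each control period).
- manip.grab_frame(name): name is "side" or "top" or "wrist"; returns a dict with "frame" (400x640x3 uint8, red, green, blue), "fx", "fy", "cx", "cy" (pixels), "R" (3x3) and "t" (3): a world point X has camera coordinates R X + t. Camera axes: x right, y down, z forward; pixel columns grow to the right and rows downward; lengths in m; the calibration is good to about 2 mm. The wrist camera is an equidistant fisheye: a pixel r from the principal point sees the ray r / f radians off the axis. A picture is of the moment at which its call begins. There is no depth.
- manip.job_done(): hands the job in; it is judged then, once.
Trained networks look in a picture, given as the dict that the camera call returned (one of the last four; its "shot" number tells which), for a name from the list of things; names that differ only in an ending like _2 or _b are one class to them, and where a whole thing is asked for, a point or a joint stands for the part that bears it (a point fixed in the world has none). Each returns a list of dicts, best first, with "confidence" (0 to 1); they miss things now and then, are a little off and sometimes report something else, mostly with a low value. They report only what shows in the picture. A call takes as long as a camera call. They do not tell look-alikes from the thing itself.
- manip.search_frame(picture, target): "extent" ([left, top, right, bottom] in pixels, round what is visible of it).
The state is a dict: "time": time; "joint_pos": joint angles; "joint_vel": joint speeds; "joint_efforts": joint torques, N m; "tool_pos": TCP position; "tool_rot": TCP orientation; "contact_force": force on the tool from outside, world axes, zero at the start; "ft_torque": the same for the moment, N m; "gripper_width": opening from 0.0 (shut) to 1.0 (fully open); "grasp_force": force on a finger pad.
Only numpy, scipy, OpenCV 4.12 (cv2) and the standard library are available. Lean on these libraries where they do the work, as an engineer would, in place of code of your own. Each camera call takes 0.05 s, during which the arm holds its last target. There are 200 camera calls.

### The job

Lift the bin that holds the two batteries straight out of the wooden organiser, keeping it level until it is clear, then tip it over the steel tray so that both batteries roll out into the tray. Stand the emptied bin upright on the bare worktop and let go; leave the organiser, its other two bins and the garlic, glass and mug where they are.

Things in the scene. Friction and masses are not known exactly. Their poses are not given: they have to be found in the camera images.
- battery_bin: White plastic insert bin holding the two batteries, in any of the organiser's three bays. 98 mm (x) by 62 mm (y), rim 40 mm high, walls and floor 3 mm, 90 to 185 g empty. Origin: centre of its underside; z up, front at -x, grip tab on its back wall at +x.
- battery_bin_tab (a point): Middle of the top edge of that bin's upright grip tab: 8 mm thick (x), 36 mm wide (y), rising 32 mm above the rim from the middle of the back wall, flush with its outside; its top is 72 mm above the bin's underside. At (45, 0, 72) mm in the bin's frame; axes as the bin's.
- battery_bin_lip (a point): Middle of that bin's front rim, at (-49, 0, 40) mm in its frame; axes as the bin's. Inside, 29 mm of flat floor lie in front of the tab and a ramp climbs from it at 32 degrees to this rim: things roll out over it once the bin's top is leaned toward -x well past 32 degrees (45 to 50 do).
- empty_bin_1: Identical white bin, empty, in another bay. Same frame.
- empty_bin_2: Identical white bin, empty, in another bay. Same frame.
- organiser: Loose light wooden organiser frame, 0.9 kg, 110 mm (x) by 214 mm (y), 34 mm high, base and walls 4 mm thick, three open-topped bays side by side along y, 70 mm apart, each 102 by 66 mm: a bin stands in it with 2 mm to spare on each side, on the 4 mm base, and its upper 4 mm and its tab stand above the frame. Origin: centre of its underside, z up; x as the bins' x.
- tray: Steel open tray, 140 mm (x) by 140 mm (y), 32 mm high, walls and floor 4 mm, 0.6 kg, loose on the worktop. Origin: centre of its underside, z up.
- battery_1_mid (a point): Middle of a battery (15 mm across, 50 mm long, 23 g) that lies on the bin's floor, across the bin (along the bin's y), next to the ramp.
- battery_2_mid (a point): Middle of the other, equal battery, lying beside the first, against the foot of the grip tab.
- garlic_1: Garlic bulb 60 mm across, bystander; origin at the middle of its underside.
- glass_1: Clear drinking glass 80 mm across, 91 mm high, bystander; origin at the middle of its underside.
- mug_1: Small white patterned mug, 58 mm across, 84 mm with its handle, 49 mm high, bystander; origin at the middle of its underside.
Not all that is in view belongs to the job. What is shaped like the battery_bin but green is not meant.

How it is judged:
On the way, in this order (a step that is already met when the one before it is completed fails the run):
1. the battery bin is lifted clear of the organiser, within 11 degrees of level, with both batteries still in it (z of battery_bin in the frame of organiser above 0.037 m and angle between battery_bin's own z axis and vertical below 0.2 rad and x of battery_1_mid in the frame of battery_bin between -0.05 and 0.05 m and y of battery_1_mid in the frame of battery_bin between -0.035 and 0.035 m and z of battery_1_mid in the frame of battery_bin between 0 and 0.05 m and x of battery_2_mid in the frame of battery_bin between -0.05 and 0.05 m and y of battery_2_mid in the frame of battery_bin between -0.035 and 0.035 m and z of battery_2_mid in the frame of battery_bin between 0 and 0.05 m), for 0.1 s.
2. the bin is tipped by more than 26 degrees over the tray (angle between battery_bin's own z axis and vertical above 0.45 rad and horizontal distance between battery_bin and tray below 0.17 m), for 0.05 s.
3. both batteries lie inside the tray (x of battery_1_mid in the frame of tray between -0.068 and 0.068 m and y of battery_1_mid in the frame of tray between -0.068 and 0.068 m and z of battery_1_mid in the frame of tray between 0 and 0.032 m and x of battery_2_mid in the frame of tray between -0.068 and 0.068 m and y of battery_2_mid in the frame of tray between -0.068 and 0.068 m and z of battery_2_mid in the frame of tray between 0 and 0.032 m), for 0.2 s.
At the end, for the whole second after the job is handed in: Both batteries lie inside the tray, below its rim, nearly still (under 0.05 m/s); the tray stands flat on the worktop; the battery bin stands upright (within 4.6 degrees) with its underside on the bare worktop (within 3 mm), at rest (all of step 3 and angle between each of battery_bin, tray's own z axis and vertical below 0.08 rad and height (world z) of battery_bin below 0.003 m and linear speed of battery_bin below 0.02 m/s and height (world z) of tray below 0.01 m and linear speed of each of battery_1, battery_2 below 0.05 m/s); the robot touches nothing.
It fails at once if the battery bin is tipped by more than 11 degrees before its underside is 34 mm above the organiser's underside (over the organiser) (angle between battery_bin's own z axis and vertical above 0.2 rad and z of battery_bin in the frame of organiser below 0.034 m and x of battery_bin in the frame of organiser between -0.06 and 0.06 m and y of battery_bin in the frame of organiser between -0.11 and 0.11 m).
It fails at once if the organiser is moved more than 30 mm or tilted more than 9 degrees (distance of organiser from where it was at the start of the episode above 0.03 m or angle between organiser's own z axis and vertical above 0.16 rad).
It fails at once if another bin is moved more than 30 mm (distance of any of empty_bin_1, empty_bin_2 from where it was at the start of the episode above 0.03 m).
It fails at once if the garlic, glass or mug is moved more than 30 mm (distance of any of garlic_1, glass_1, mug_1 from where it was at the start of the episode above 0.03 m).
It also fails if it takes over 51 s, if anything falls off the work surface, if the arm or the gripper's body presses on something with over 40 N, if the wrist force passes 120 N, or if a joint passes its speed limit or range.

## Working session

There is one attempt and no reset: what is moved stays moved. The work goes in short steps, Python scripts to look and compute and a tool call to move; the robot and the scene stay as the last step left them, time stands still between calls to the robot, and variables do not carry over. Pictures are saved under pics/ and viewed, at most 10 in all, crops included, and the job is handed in when it is done.

Besides the shell and the picture viewer there is one more tool, called after "Call:" by a JSON object that holds its "op" and its "data", one argument or row to a line. arm_command: Moves the arm, as the interface text tells. Shifts and turns lie within -1 to 1; 1 stands for 0.15 m of shift or 2 pi rad of turn. Its arguments: {"type":"object","properties":{"moves":{"type":"array"}},"required":["moves"]}

```bash
mkdir -p pics; python3 - <<'E'
from plant import manip
import cv2
s=manip.state(); print(s, manip.tcp_to_tips)
for n in ("top","side"):
    p=manip.grab_frame(n); cv2.imwrite(f"pics/{n}0.png",p["frame"][:,:,::-1])
    print(n,p["fx"],p["fy"],p["cx"],p["cy"],p["R"],p["t"])
    for t in ("battery_bin","battery_bin_tab","battery_1_mid","organiser","tray","garlic_1","glass_1","mug_1"):
        print(t,[( [round(float(v)) for v in d["extent"]],round(float(d["confidence"]),2)) for d in manip.search_frame(p,t)][:5])
E
```

```text
{'time': 0.0, 'joint_pos': array([ 1.13200939e+00,  5.33375011e-02,  1.61427549e+00,  1.33147709e-07,
        1.47602509e+00, -1.18978238e-01]), 'joint_vel': array([-0.00113637,  0.00096722,  0.0011485 ,  0.0013625 ,  0.00018433,
        0.00070153]), 'joint_efforts': array([-9.38533376e-04, -3.93681371e+01, -3.70176387e+01, -1.38147830e-04,
        6.82527025e-03,  1.01624192e-06]), 'tool_pos': array([0.1962329 , 0.59279346, 0.25508604]), 'tool_rot': array([-2.81598835e-04,  1.59223698e-01,  9.87242001e-01, -9.83184614e-04]), 'contact_force': array([ 0.59689211, -0.68141719, -0.28472677]), 'ft_torque': array([-0.01205468,  0.00823914, -0.0011516 ]), 'grasp_force': 0.0, 'gripper_width': 1.0036391054310856} 0.025
top 437.08218149108274 437.08218149108274 317.7348120078964 194.31794244591825 [[ 0.0093128  -0.99978722 -0.0184062 ]
 [-0.98107093 -0.00557485 -0.19356848]
 [ 0.19342468  0.01986045 -0.98091409]] [0.08149409 0.5758574  1.35320245]
battery_bin [([433, 215, 467, 242], 0.68), ([400, 218, 422, 252], 0.64), ([404, 230, 415, 231], 0.2)]
battery_bin_tab [([432, 220, 469, 247], 0.87
[... 220 characters left out ...]
58), ([401, 216, 419, 251], 0.2)]
glass_1 [([335, 153, 354, 179], 0.59)]
mug_1 [([435, 158, 458, 177], 0.64)]
side 410.12215853911886 410.12215853911886 314.98649435545707 210.666589720805 [[-0.95502811 -0.29628332 -0.01172578]
 [-0.14624343  0.50505912 -0.85060458]
 [ 0.25794216 -0.81063647 -0.52567514]] [0.56116937 0.11463366 1.41548944]
battery_bin [([356, 161, 375, 184], 0.88), ([348, 176, 377, 192], 0.5)]
battery_bin_tab [([349, 182, 375, 193], 0.59), ([360, 164, 375, 186], 0.59)]
battery_1_mid []
organiser [([334, 190, 377, 218], 0.67)]
tray [([306, 230, 363, 271], 0.98)]
garlic_1 [([280, 290, 298, 315], 0.64)]
glass_1 [([286, 192, 306, 219], 0.97)]
mug_1 [([314, 166, 327, 178], 0.71)]
```

View pics/top0.png

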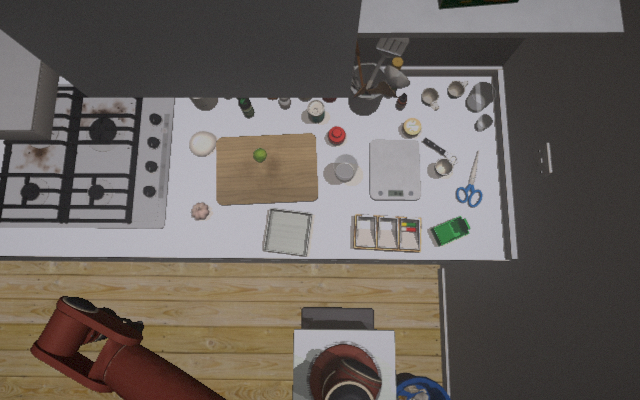

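View pics/side0.png

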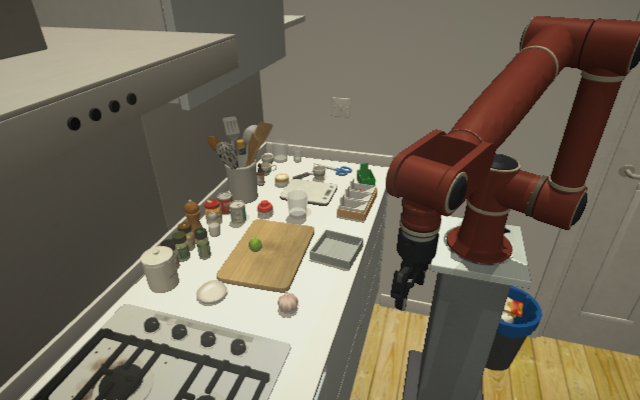

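```bash
cat > h.py <<'E'
import numpy as np, cv2
def onplane(p,u,v,z):
    R=np.array(p["R"]);t=np.array(p["t"]);c=-R.T@t
    d=R.T@np.array([(u-p["cx"])/p["fx"],(v-p["cy"])/p["fy"],1.]);return c+d*(z-c[2])/d[2]
def proj(p,X):
    q=(np.atleast_2d(X)@np.array(p["R"]).T)+np.array(p["t"]);return np.c_[p["fx"]*q[:,0]/q[:,2]+p["cx"],p["fy"]*q[:,1]/q[:,2]+p["cy"]]
E
python3 - <<'E'
from plant import manip
from h import *
p=manip.grab_frame("top")
f=p["frame"][:,:,::-1]
a=cv2.resize(f[205:260,345:475],None,fx=6,fy=6,interpolation=cv2.INTER_CUBIC)
b=cv2.resize(f[200:262,255:320],None,fx=4,fy=4,interpolation=cv2.INTER_CUBIC)
o=np.zeros((a.shape[0]+b.shape[0],a.shape[1],3),np.uint8);o[:a.shape[0]]=a;o[a.shape[0]:,:b.shape[1]]=b
cv2.imwrite("pics/c1.png",o)
for n,u,v,z in [("org",386,233,.034),("bin",409,233,.04),("tray",288,232,.032),("glass",345,170,0.04),("scale",396,193,.02),("garlic",200,211,.03),("edge",386,258,0),("green",450,231,.03)]: print(n,onplane(p,u,v,z).round(3))
E
```

```text
org [ 0.454 -0.134  0.034]
bin [ 0.454 -0.207  0.04 ]
tray [0.455 0.181 0.032]
glass [ 0.661 -0.003  0.04 ]
scale [ 0.588 -0.172  0.02 ]
garlic [0.523 0.472 0.03 ]
edge [ 0.376 -0.137  0.   ]
green [ 0.463 -0.34   0.03 ]
```

View pics/c1.png

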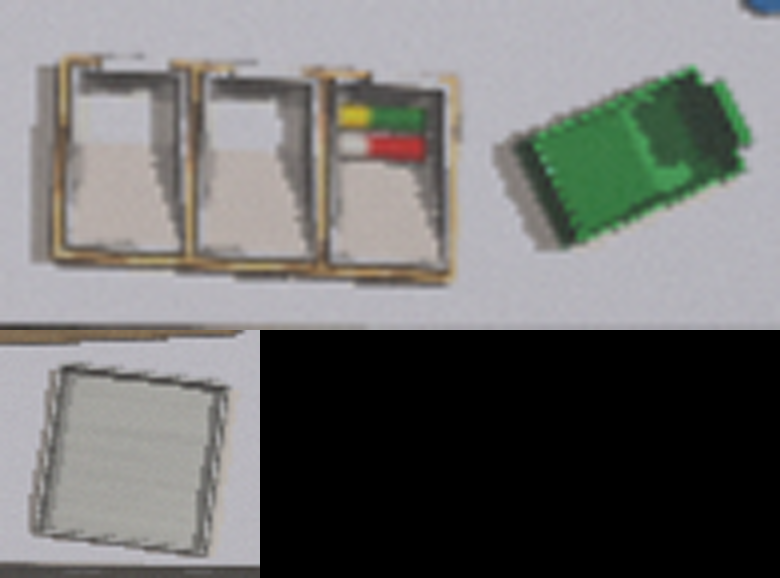

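```bash
python3 - <<'E'
from plant import manip
from h import *
p=manip.grab_frame("top")
for n,z,L in [("org",.034,[(52,262),(450,282),(458,78),(62,58)]),("tray",.032,[(32,532),(207,555),(230,387),(63,367)])]:
    P=[onplane(p,(345+a/6) if n=="org" else 255+a/4,(205+b/6) if n=="org" else 200+(b-330)/4,z)[:2] for a,b in L]
    P=np.array(P);print(n,P.round(4).tolist(),"c",P.mean(0).round(4))
    d1=P[0]-P[1]+P[3]-P[2];d2=P[3]-P[0]+P[2]-P[1]
    print("yaw",np.degrees(np.arctan2(-d1[0],d1[1])),np.degrees(np.arctan2(d2[1],d2[0])),np.linalg.norm(d1)/2,np.linalg.norm(d2)/2)
s=manip.state();from scipy.spatial.transform import Rotation as Ro
q=s["tool_rot"];print(Ro.from_quat([q[1],q[2],q[3],q[0]]).as_matrix().round(3))
E
```

```text
org [[0.4033, -0.0302], [0.3945, -0.2411], [0.5037, -0.2492], [0.5132, -0.0364]] c [ 0.4537 -0.1392]
yaw -2.480167860176251 -3.740807954418947 0.2120367477607866 0.10974904053305097
tray [[0.3953, 0.2604], [0.3782, 0.1196], [0.5139, 0.1028], [0.5295, 0.2395]] c [0.4542 0.1806]
yaw -6.73031754608148 -7.949936493958441 0.13974416124198538 0.1363046467924176
[[-0.949  0.314  0.   ]
 [ 0.314  0.949  0.   ]
 [-0.     0.    -1.   ]]
```

Call:
{"op": "arm_command", "data": {
  "moves": [
    [1, [-0.596, -0.743, 0], 0],
    [1, [-0.596, -0.743, 0], 0],
    [1, [-0.596, -0.743, 0], 0],
    [1, [-0.596, -0.743, 0], 0],
    [1, [-0.596, -0.743, 0], 0]
  ]
}}

```text
time: 1.42
tool_pos: [0.2474, 0.4567, 0.2563]
tool_rot: [0.0, 0.161, 0.987, -0.0]
contact_force: [0.1, 0.7, -0.4]
gripper_width: 1.002
grasp_force: 0.0
```

Call:
{"op": "arm_command", "data": {
  "moves": [
    [1, [-0.596, -0.743, 0], 0],
    [1, [-0.596, -0.743, 0], 0],
    [1, [-0.596, -0.743, 0], 0],
    [1, [-0.596, -0.743, 0], 0],
    [1, [-0.596, -0.743, 0], 0]
  ]
}}

```text
time: 1.83
tool_pos: [0.2972, 0.3235, 0.2566]
tool_rot: [0.001, 0.161, 0.987, 0.0]
contact_force: [-0.3, -0.1, 0.9]
gripper_width: 1.002
grasp_force: 0.0
```

Call:
{"op": "arm_command", "data": {
  "moves": [
    [1, [-0.596, -0.743, 0], 0],
    [1, [-0.596, -0.743, 0], 0],
    [1, [-0.596, -0.743, 0], 0],
    [1, [-0.596, -0.743, 0], 0],
    [1, [-0.596, -0.743, 0], 0]
  ]
}}

```text
time: 2.25
tool_pos: [0.3471, 0.19, 0.2568]
tool_rot: [0.001, 0.161, 0.987, 0.0]
contact_force: [0.0, 1.1, 1.1]
gripper_width: 1.001
grasp_force: 0.0
```

Call:
{"op": "arm_command", "data": {
  "moves": [
    [1, [-0.596, -0.743, 0], 0],
    [1, [-0.596, -0.743, 0], 0],
    [1, [-0.596, -0.743, 0], 0],
    [1, [-0.596, -0.743, 0], 0],
    [1, [-0.596, -0.743, 0], 0]
  ]
}}

```text
time: 2.67
tool_pos: [0.3971, 0.0563, 0.2566]
tool_rot: [0.0, 0.161, 0.987, -0.0]
contact_force: [0.2, 0.3, 0.3]
gripper_width: 0.998
grasp_force: 0.0
```

Call:
{"op": "arm_command", "data": {
  "moves": [
    [1, [-0.596, -0.743, 0], 0],
    [1, [-0.596, -0.743, 0], 0],
    [1, [-0.596, -0.743, 0], 0],
    [1, [-0.596, -0.743, 0], 0],
    [1, [-0.596, -0.743, 0], 0]
  ]
}}

```text
time: 3.08
tool_pos: [0.4471, -0.0772, 0.2563]
tool_rot: [-0.0, 0.16, 0.987, 0.0]
contact_force: [-0.3, 0.1, 0.4]
gripper_width: 1.004
grasp_force: 0.0
```

Call:
{"op": "arm_command", "data": {
  "moves": [
    [0, [-0.596, -0.743, 0], -0.043],
    [0, [-0.596, -0.743, 0], -0.043],
    [0, [-0.596, -0.743, 0], -0.043],
    [0, [-0.596, -0.743, 0], -0.043],
    [0, [-0.596, -0.743, 0], -0.043],
    [0, [-0.596, -0.743, 0], -0.043],
    [0, [-0.596, -0.743, 0], -0.043]
  ]
}}

```text
time: 3.67
tool_pos: [0.4959, -0.2078, 0.2561]
tool_rot: [-0.0, 0.024, 1.0, 0.001]
contact_force: [0.0, 0.2, 0.2]
gripper_width: 0.502
grasp_force: 0.0
```

```bash
python3 - <<'E'
from plant import manip
from h import *
p=manip.grab_frame("wrist"); cv2.imwrite("pics/w1.png",p["frame"][:,:,::-1])
print(p["fx"],p["cx"],p["cy"],p["R"],p["t"])
for t in ("battery_bin","battery_bin_tab","battery_1_mid"):
    print(t,[( [round(float(v),1) for v in d["extent"]],round(float(d["confidence"]),2)) for d in manip.search_frame(p,t)][:5])
c=-p["R"].T@p["t"]; print(c)
def fproj(X):
    q=p["R"]@np.array(X)+p["t"];r=np.hypot(q[0],q[1]);th=np.arctan2(r,q[2]);return (p["cx"]+p["fx"]*th*q[0]/r,p["cy"]+p["fy"]*th*q[1]/r)
print(fproj([.4952,-.2112,.076]),fproj([.4952,-.2292,.076]),fproj([.4952,-.1932,.076]),fproj([.454,-.139,.034]))
E
```

```text
309.70691628693146 323.4995456410976 195.6141949439554 [[ 0.0467986   0.99890276  0.00177737]
 [ 0.956295   -0.04531642  0.28887071]
 [ 0.2886343  -0.01181905 -0.95736647]] [ 0.18384403 -0.52097671  0.23383036]
battery_bin [([291.4, 85.4, 348.4, 184.9], 0.66), ([156.6, 108.6, 260.5, 192.0], 0.55)]
battery_bin_tab [([288.9, 87.2, 350.3, 188.0], 0.97), ([151.9, 105.4, 260.3, 196.5], 0.88), ([355.0, 89.8, 414.8, 186.5], 0.31)]
battery_1_mid [([298.8, 138.2, 344.2, 155.0], 0.94), ([539.1, 79.2, 616.5, 188.2], 0.21)]
[ 0.42211232 -0.20448746  0.37402949]
(np.float64(319.64877819981467), np.float64(179.56858896741915)) (np.float64(301.5464616408868), np.float64(180.42591716417598)) (np.float64(337.79919500230557), np.float64(178.74614987802192)) (np.float64(383.3433687819664), np.float64(131.80388183570378))
```

View pics/w1.png

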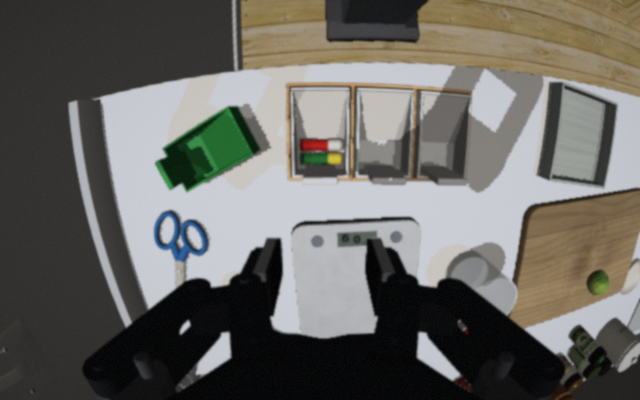

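```bash
python3 - <<'E'
from plant import manip
from h import *
p=manip.grab_frame("wrist")
def fp(X):
    q=p["R"]@np.array(X)+p["t"];r=np.hypot(q[0],q[1]);th=np.arctan2(r,q[2]);return np.array([p["cx"]+p["fx"]*th*q[0]/r,p["cy"]+p["fy"]*th*q[1]/r])
f=cv2.resize(p["frame"][80:195,280:480,::-1],None,fx=4,fy=4,interpolation=cv2.INTER_CUBIC)
yaw=np.radians(-2.8);A=np.array([[np.cos(yaw),-np.sin(yaw)],[np.sin(yaw),np.cos(yaw)]]);c=np.array([.4537,-.1392])
def poly(L,z,col):
    q=np.array([fp([*(c+A@np.array(l)),z]) for l in L]);q=((q-[280,80]+.5)*4).astype(int);cv2.polylines(f,[q],True,col,1)
poly([(-.055,-.107),(.055,-.107),(.055,.107),(-.055,.107)],.034,(0,0,255))
for k in (-.07,0,.07): poly([(.041,k-.018),(.049,k-.018),(.049,k+.018),(.041,k+.018)],.076,(255,0,0))
cv2.imwrite("pics/w2.png",f)
E
```

```text
(no output)
```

View pics/w2.png

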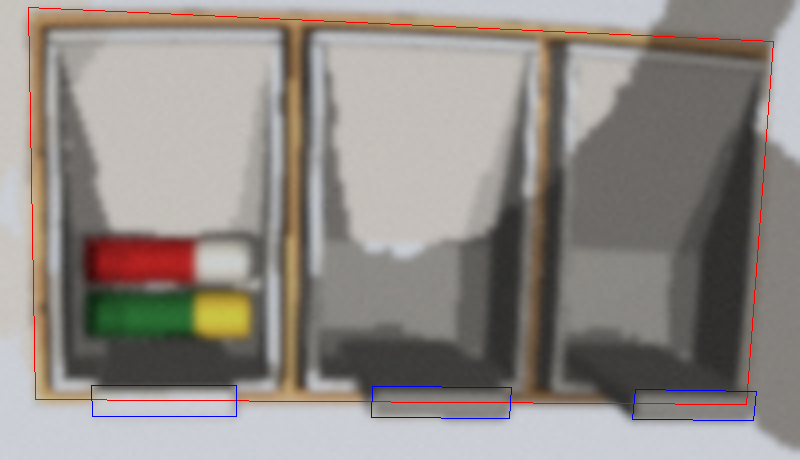

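Call:
{"op": "arm_command", "data": {
  "moves": [
    [0.4, [0, 0, 0.9], 0],
    [0.4, [0, 0, 0.9], 0],
    [0.4, [0, 0, 0.9], 0],
    [0.4, [0, 0, 0.9], 0],
    [0.4, [0, 0, 0.9], 0],
    [0.4, [0, 0, 0.9], 0]
  ]
}}

```text
time: 4.42
tool_pos: [0.496, -0.2102, 0.1225]
tool_rot: [0.0, 0.025, 1.0, -0.0]
contact_force: [-0.3, 0.5, 0.6]
gripper_width: 0.699
grasp_force: 0.0
```

Call:
{"op": "arm_command", "data": {
  "moves": [
    [0.4, [0, 0, 0.16], 0],
    [0.4, [0, 0, 0.32], 0],
    [0.4, [0, 0, 0.32], 0],
    [0.4, [0, 0, 0.32], 0],
    [-0.3, [0, 0, 0.32], 0],
    [-0.3, [0, 0, 0.32], 0],
    [-0.3, [0, 0, 0.32], 0],
    [-0.3, [0, 0, 0.32], 0],
    [-0.3, [0, 0, 0.32], 0],
    [-0.3, [0, 0, 0.32], 0]
  ]
}}

```text
time: 5.25
tool_pos: [0.4975, -0.2115, 0.0766]
tool_rot: [0.002, 0.025, 1.0, -0.001]
contact_force: [-0.7, -1.1, 6.7]
gripper_width: 0.404
grasp_force: 59.8
```

Call:
{"op": "arm_command", "data": {
  "moves": [
    [-0.3, [0, 0, -0.05], 0],
    [-0.3, [0, 0, -0.1], 0],
    [-0.3, [0, 0, -0.15], 0],
    [-0.3, [0, 0, -0.2], 0],
    [-0.3, [0, 0, -0.25], 0],
    [-0.3, [0, 0, -0.3], 0],
    [-0.3, [0, 0, -0.35], 0],
    [-0.3, [0, 0, -0.4], 0],
    [-0.3, [0, 0, -0.45], 0],
    [-0.3, [0, 0, -0.5], 0],
    [-0.3, [0, 0, -0.5], 0],
    [-0.3, [0, 0, -0.5], 0]
  ]
}}

```text
time: 6.25
tool_pos: [0.4958, -0.2103, 0.149]
tool_rot: [0.001, 0.025, 1.0, -0.0]
contact_force: [-1.0, 0.2, -3.0]
gripper_width: 0.406
grasp_force: 59.9
```

```bash
python3 - <<'E'
from plant import manip
from h import *
p=manip.grab_frame("side"); w=manip.grab_frame("wrist")
a=cv2.resize(p["frame"][140:290,270:430,::-1],None,fx=3,fy=3,interpolation=cv2.INTER_CUBIC)
b=w["frame"][50:300,160:460,::-1]
o=np.zeros((450,780,3),np.uint8);o[:,:480]=a;o[:250,480:]=b
cv2.imwrite("pics/l1.png",o)
s=manip.state();print(s["contact_force"],s["ft_torque"])
E
```

```text
[ 0.27611805 -0.90664812 -1.77851514] [ 0.00162056 -0.06183695 -0.04022249]
```

View pics/l1.png

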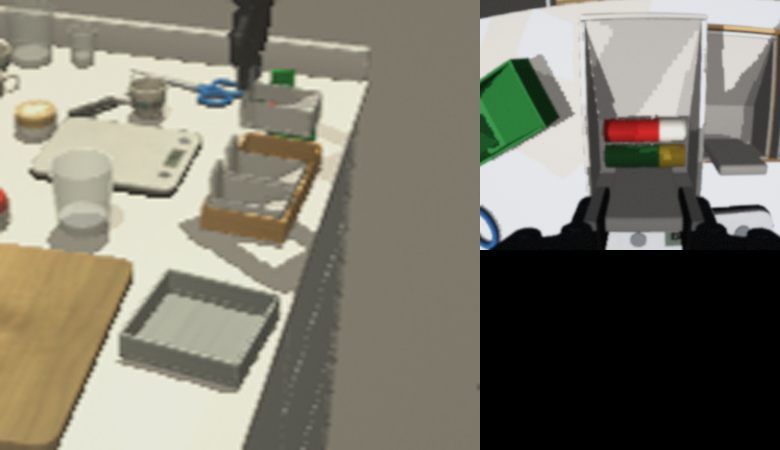

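Call:
{"op": "arm_command", "data": {
  "moves": [
    [-0.3, [0, 0, -0.1], 0],
    [-0.3, [0, 0, -0.2], 0],
    [-0.3, [0, 0, -0.3], 0],
    [-0.3, [0, 0, -0.4], 0],
    [-0.3, [0, 0.06, -0.4], 0],
    [-0.3, [0, 0.16, -0.4], 0],
    [-0.3, [0, 0.28, -0.4], 0],
    [-0.3, [0, 0.4, -0.4], 0],
    [-0.3, [-0.005, 0.52, -0.4], 0],
    [-0.3, [-0.01, 0.64, -0.4], 0],
    [-0.3, [-0.012, 0.75, -0.4], 0],
    [-0.3, [-0.012, 0.853, -0.4], 0]
  ]
}}

```text
time: 7.35
tool_pos: [0.5028, -0.0806, 0.2065]
tool_rot: [-0.001, 0.025, 1.0, 0.001]
contact_force: [0.2, 0.0, -2.7]
gripper_width: 0.401
grasp_force: 60.3
```

Call:
{"op": "arm_command", "data": {
  "moves": [
    [-0.3, [0, 0.12, 0], 0],
    [-0.3, [0, 0.24, 0], 0],
    [-0.3, [0, 0.36, 0], 0],
    [-0.3, [0, 0.48, 0], 0],
    [-0.3, [-0.005, 0.6, 0], 0],
    [-0.3, [-0.01, 0.72, 0], 0],
    [-0.3, [-0.012, 0.853, 0], 0]
  ]
}}

```text
time: 7.93
tool_pos: [0.5108, 0.0466, 0.2066]
tool_rot: [-0.001, 0.025, 1.0, 0.0]
contact_force: [0.3, -0.1, -2.5]
gripper_width: 0.405
grasp_force: 60.3
```

Call:
{"op": "arm_command", "data": {
  "moves": [
    [-0.3, [0, 0.12, 0], 0],
    [-0.3, [0, 0.24, 0], 0.003],
    [-0.3, [0, 0.36, 0], 0.006],
    [-0.3, [0, 0.48, 0.05], 0.009],
    [-0.3, [-0.005, 0.6, 0.1], 0.0128],
    [-0.3, [-0.01, 0.71, 0.15], 0.0128],
    [-0.3, [-0.012, 0.8, 0.2], 0.0128],
    [-0.3, [-0.012, 0.84, 0.25], 0.0128],
    [-0.3, [-0.012, 0.853, 0.3], 0.0128],
    [-0.3, [-0.012, 0.853, 0.3], 0.0128],
    [-0.3, [-0.012, 0.853, 0.3], 0.0128]
  ]
}}

```text
time: 8.85
tool_pos: [0.5193, 0.1724, 0.1623]
tool_rot: [-0.001, 0.065, 0.998, -0.0]
contact_force: [-0.1, 0.1, -1.8]
gripper_width: 0.402
grasp_force: 60.3
```

Call:
{"op": "arm_command", "data": {
  "moves": [
    [-0.19, [0, 0, 0], 0],
    [-0.19, [0, 0, 0], 0]
  ]
}}

```text
time: 9.02
tool_pos: [0.5204, 0.1724, 0.164]
tool_rot: [0.001, 0.065, 0.998, 0.0]
contact_force: [-0.3, 0.8, -1.3]
gripper_width: 0.401
grasp_force: 49.7
```

Call:
{"op": "arm_command", "data": {
  "moves": [
    [-0.18, [0, 0, 0], 0],
    [-0.18, [0, 0, 0], 0]
  ]
}}

```text
time: 9.18
tool_pos: [0.5203, 0.1726, 0.1639]
tool_rot: [0.001, 0.065, 0.998, 0.0]
contact_force: [-0.5, -0.3, -2.4]
gripper_width: 0.414
grasp_force: 34.8
```

Call:
{"op": "arm_command", "data": {
  "moves": [
    [-0.17, [0, 0, 0], 0],
    [-0.17, [0, 0, 0], 0]
  ]
}}

```text
time: 9.35
tool_pos: [0.52, 0.1729, 0.1635]
tool_rot: [0.0, 0.065, 0.998, 0.0]
contact_force: [-0.3, 0.2, -1.9]
gripper_width: 0.418
grasp_force: 19.7
```

```bash
cat > tilt.py <<'E'
from plant import manip
from h import *
from scipy.spatial.transform import Rotation as Ro
p=manip.grab_frame("wrist");s=manip.state()
q=s["tool_rot"];T=Ro.from_quat([q[1],q[2],q[3],q[0]]).as_matrix();tp=np.array(s["tool_pos"])
def fp(X):
    q=p["R"]@np.array(X)+p["t"];r=np.hypot(q[0],q[1]);th=np.arctan2(r,q[2]);return np.array([p["cx"]+p["fx"]*th*q[0]/r,p["cy"]+p["fy"]*th*q[1]/r])
piv=tp+T[:,2]*.006
xb=-T[:,0];zb=-T[:,2]
def pt(th,x,z): # bin-frame point -> world; pivot at (45,62)
    a=x-.045;b=z-.062;return piv+a*(np.cos(th)*xb+np.sin(th)*zb)+b*(np.cos(th)*zb-np.sin(th)*xb)
h=cv2.cvtColor(p["frame"],cv2.COLOR_RGB2HSV)
m=((h[...,0]<8)|(h[...,0]>172))&(h[...,1]>150)&(h[...,2]>60);m[:, :200]=0;m[:,440:]=0;m[260:]=0
ys,xs=np.nonzero(m);print("red",xs.mean() if len(xs) else None,ys.mean() if len(ys) else None,len(xs),"t",s["time"],"F",s["grasp_force"],"M",s["ft_torque"].round(3))
for d in (0,5,10,15,20,25,30,35,40,45,50): print(d,"batt",fp(pt(np.radians(d),.010,.0105)).round(),"lip",fp(pt(np.radians(d),-.049,.04)).round())
import sys
if len(sys.argv)>1: cv2.imwrite(sys.argv[1],p["frame"][:,:,::-1])
E
python3 tilt.py
```

```text
red 308.47399829497016 177.72719522591646 1173 t 9.4 F 19.68109130859375 M [ 0.03  -0.149 -0.034]
0 batt [323. 172.] lip [324.  62.]
5 batt [323. 179.] lip [324.  69.]
10 batt [323. 186.] lip [324.  76.]
15 batt [323. 193.] lip [324.  84.]
20 batt [323. 200.] lip [323.  93.]
25 batt [323. 207.] lip [323. 101.]
30 batt [323. 215.] lip [323. 110.]
35 batt [323. 223.] lip [323. 120.]
40 batt [323. 231.] lip [323. 129.]
45 batt [323. 239.] lip [323. 139.]
50 batt [323. 247.] lip [323. 149.]
```

Call:
{"op": "arm_command", "data": {
  "moves": [
    [-0.165, [0, 0, 0], 0],
    [-0.165, [0, 0, 0], 0]
  ]
}}

```text
time: 9.57
tool_pos: [0.5199, 0.173, 0.1633]
tool_rot: [0.0, 0.065, 0.998, -0.0]
contact_force: [-0.4, -0.6, -2.2]
gripper_width: 0.419
grasp_force: 12.1
```

```bash
python3 tilt.py|head -1
```

```text
red 308.4641025641026 177.76666666666668 1170 t 9.6167 F 12.10808202624321 M [-0.017 -0.081  0.005]
```

Call:
{"op": "arm_command", "data": {
  "moves": [
    [-0.162, [0, 0, 0], 0],
    [-0.162, [0, 0, 0], 0]
  ]
}}

```text
time: 9.78
tool_pos: [0.5199, 0.173, 0.1633]
tool_rot: [-0.0, 0.065, 0.998, 0.0]
contact_force: [0.0, 1.3, -1.8]
gripper_width: 0.417
grasp_force: 7.5
```

```bash
python3 tilt.py|head -1
```

```text
red 308.9663716814159 182.770796460177 1130 t 9.8333 F 7.472934052348137 M [-0.039 -0.095  0.012]
```

Call:
{"op": "arm_command", "data": {
  "moves": [
    [-0.162, [0, 0, 0], 0],
    [-0.162, [0, 0, 0], 0]
  ]
}}

```text
time: 10.0
tool_pos: [0.5199, 0.173, 0.1633]
tool_rot: [-0.0, 0.065, 0.998, 0.0]
contact_force: [0.4, 0.1, -2.4]
gripper_width: 0.42
grasp_force: 7.4
```

```bash
python3 tilt.py|head -1
```

```text
red 309.1839622641509 191.03584905660378 1060 t 10.05 F 7.407161816954613 M [-0.022 -0.067 -0.026]
```

Call:
{"op": "arm_command", "data": {
  "moves": [
    [-0.162, [0, 0, 0], 0],
    [-0.162, [0, 0, 0], 0],
    [-0.175, [0, 0, 0], 0]
  ]
}}

```text
time: 10.3
tool_pos: [0.5199, 0.173, 0.1633]
tool_rot: [-0.0, 0.065, 0.998, 0.0]
contact_force: [-0.0, -0.7, -1.7]
gripper_width: 0.418
grasp_force: 17.1
```

```bash
python3 tilt.py pics/t1.png|head -1
```

```text
red 309.3 191.02358490566039 1060 t 10.35 F 17.130762040615082 M [ 0.021 -0.014 -0.009]
```

View pics/t1.png

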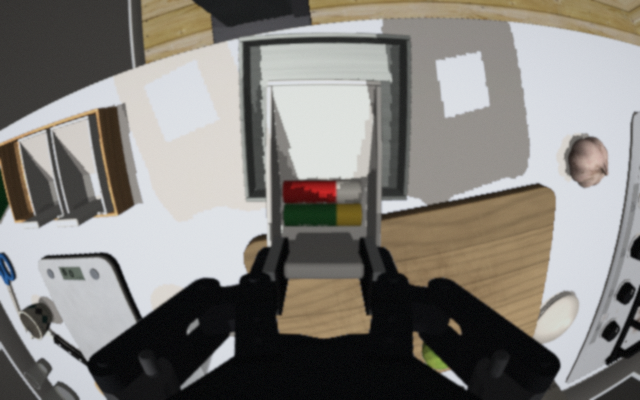

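Call:
{"op": "arm_command", "data": {
  "moves": [
    [-0.161, [0, 0, 0], 0],
    [-0.161, [0, 0, 0], 0],
    [-0.161, [0, 0, 0], 0]
  ]
}}

```text
time: 10.6
tool_pos: [0.5199, 0.173, 0.1633]
tool_rot: [-0.0, 0.065, 0.998, -0.0]
contact_force: [-0.7, -0.1, -2.2]
gripper_width: 0.421
grasp_force: 5.9
```

```bash
python3 tilt.py|head -1
```

```text
red 309.24015748031496 195.30807086614172 1016 t 10.65 F 5.886285826563835 M [ 0.016 -0.037  0.033]
```

Call:
{"op": "arm_command", "data": {
  "moves": [
    [-0.16, [0, 0, 0], 0],
    [-0.16, [0, 0, 0], 0]
  ]
}}

```text
time: 10.82
tool_pos: [0.5199, 0.173, 0.1633]
tool_rot: [-0.0, 0.065, 0.998, -0.0]
contact_force: [-0.9, -0.7, -2.5]
gripper_width: 0.418
grasp_force: 4.3
```

```bash
python3 tilt.py|head -1
```

```text
red 309.4710920770878 206.93040685224838 934 t 10.8667 F 4.2792047560215 M [ 0.026 -0.007 -0.013]
```

Call:
{"op": "arm_command", "data": {
  "moves": [
    [-0.19, [0, 0, 0], 0],
    [-0.19, [0, 0, 0.03], 0],
    [-0.19, [0, 0, 0.08], 0],
    [-0.19, [0, 0, 0.13], 0],
    [-0.19, [0, 0, 0.13], 0]
  ]
}}

```text
time: 11.28
tool_pos: [0.5183, 0.1727, 0.141]
tool_rot: [-0.002, 0.065, 0.998, -0.001]
contact_force: [-1.0, -0.9, -2.4]
gripper_width: 0.411
grasp_force: 30.7
```

```bash
python3 tilt.py|head -1
```

```text
red 309.621412803532 210.80242825607064 906 t 11.3333 F 30.655059814453125 M [0.022 0.001 0.005]
```

Call:
{"op": "arm_command", "data": {
  "moves": [
    [-0.16, [0, 0, 0], 0],
    [-0.16, [0, 0, 0], 0],
    [-0.1595, [0, 0, 0], 0],
    [-0.1595, [0, 0, 0], 0]
  ]
}}

```text
time: 11.67
tool_pos: [0.5202, 0.173, 0.1442]
tool_rot: [0.0, 0.065, 0.998, 0.0]
contact_force: [-0.8, -0.1, -2.5]
gripper_width: 0.423
grasp_force: 3.6
```

```bash
python3 tilt.py pics/t2.png|head -1
```

```text
red 309.49782608695654 210.95434782608694 920 t 11.7167 F 3.5658978670835495 M [-0.014 -0.002  0.019]
```

Call:
{"op": "arm_command", "data": {
  "moves": [
    [-0.159, [0, 0, 0], 0],
    [-0.159, [0, 0, 0], 0],
    [-0.159, [0, 0, 0], 0]
  ]
}}

```text
time: 11.97
tool_pos: [0.5199, 0.173, 0.1439]
tool_rot: [0.0, 0.065, 0.998, -0.0]
contact_force: [0.0, 0.4, -2.0]
gripper_width: 0.423
grasp_force: 2.8
```

```bash
python3 tilt.py|head -1
```

```text
red 309.7857935627081 216.59267480577137 901 t 12.0167 F 2.783745378255844 M [-0.067 -0.026  0.02 ]
```

Call:
{"op": "arm_command", "data": {
  "moves": [
    [-0.1585, [0, 0, 0], 0],
    [-0.1585, [0, 0, 0], 0],
    [-0.1585, [0, 0, 0], 0]
  ]
}}

```text
time: 12.27
tool_pos: [0.5199, 0.173, 0.1438]
tool_rot: [0.0, 0.065, 0.998, -0.0]
contact_force: [0.2, -0.5, -3.0]
gripper_width: 0.422
grasp_force: 2.0
```

```bash
python3 tilt.py pics/t3.png|head -1
```

```text
red 309.89699074074076 222.94675925925927 864 t 12.3167 F 2.038472481071949 M [ 0.012 -0.045  0.005]
```

Call:
{"op": "arm_command", "data": {
  "moves": [
    [-0.19, [0, 0, 0], 0],
    [-0.19, [0.03, 0, 0.04], 0],
    [-0.19, [0.06, 0, 0.09], 0],
    [-0.19, [0.06, 0, 0.09], 0],
    [-0.159, [0.06, 0, 0.09], 0],
    [-0.158, [0.06, 0, 0.09], 0],
    [-0.158, [0.06, 0, 0.09], 0],
    [-0.158, [0.06, 0, 0.09], 0]
  ]
}}

```text
time: 12.98
tool_pos: [0.5115, 0.1742, 0.1309]
tool_rot: [0.001, 0.065, 0.998, 0.0]
contact_force: [0.7, 0.0, -1.2]
gripper_width: 0.425
grasp_force: 1.1
```

```bash
python3 tilt.py pics/t4.png
```

```text
red 309.79886685552407 190.02407932011332 706 t 13.0333 F 1.0825525224208832 M [-0.073 -0.029 -0.035]
0 batt [323. 172.] lip [323.  62.]
5 batt [323. 179.] lip [323.  69.]
10 batt [323. 186.] lip [323.  76.]
15 batt [323. 193.] lip [323.  84.]
20 batt [323. 200.] lip [323.  93.]
25 batt [323. 208.] lip [323. 101.]
30 batt [323. 215.] lip [323. 110.]
35 batt [323. 223.] lip [323. 120.]
40 batt [323. 231.] lip [323. 129.]
45 batt [323. 239.] lip [323. 139.]
50 batt [323. 247.] lip [323. 149.]
```

View pics/t4.png

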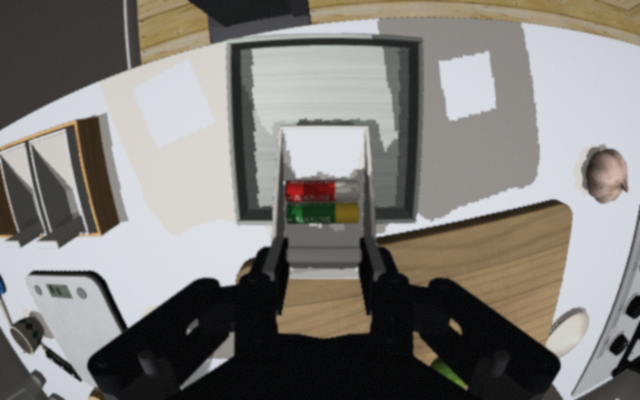

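Call:
{"op": "arm_command", "data": {
  "moves": [
    [-0.16, [0, 0, 0], 0],
    [-0.165, [0, 0, 0], 0],
    [-0.18, [0, 0, 0], 0],
    [-0.19, [0, 0, 0], 0],
    [-0.19, [0, 0, 0], 0],
    [-0.19, [0, 0, 0], 0],
    [-0.19, [0, 0, 0], 0],
    [-0.19, [0, 0, 0], 0]
  ]
}}

```text
time: 13.7
tool_pos: [0.5115, 0.1742, 0.1309]
tool_rot: [0.001, 0.065, 0.998, 0.0]
contact_force: [1.6, 0.7, 2.5]
gripper_width: 0.413
grasp_force: 25.6
```

```bash
python3 tilt.py pics/t5.png|head -1; python3 - <<'E'
from plant import manip
from h import *
w=cv2.imread("pics/t5.png");p=manip.grab_frame("side");q=manip.grab_frame("top")
o=np.zeros((550,640,3),np.uint8);o[:300]=w[:300];o[300:550,:320]=cv2.resize(p["frame"][200:288,290:390,::-1],(320,250));o[300:550,320:]=cv2.resize(q["frame"][195:270,240:340,::-1],(320,250))
cv2.imwrite("pics/t6.png",o)
E
```

```text
red 310.05900621118013 53.37111801242236 644 t 13.75 F 25.65348207950592 M [-0.089 -0.195  0.007]
```

View pics/t6.png

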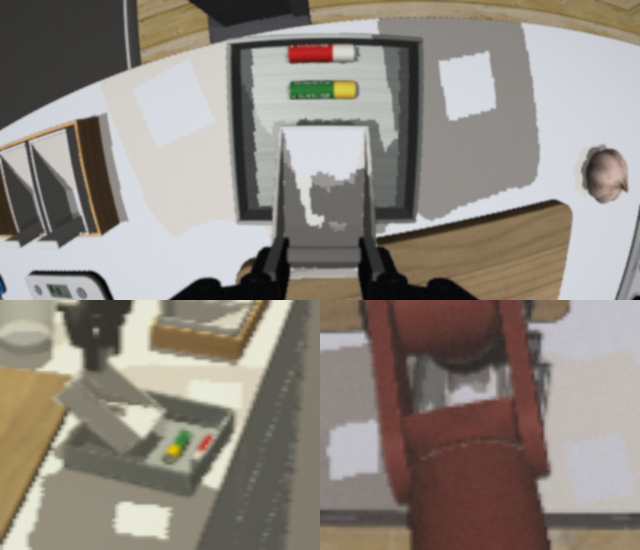

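Call:
{"op": "arm_command", "data": {
  "moves": [
    [-0.3, [0, 0, 0], 0],
    [-0.3, [0, 0, 0], 0],
    [-0.3, [0, 0, -0.04], 0],
    [-0.3, [0, 0, -0.1], 0],
    [-0.3, [0, 0, -0.2], 0],
    [-0.3, [0, 0, -0.3], 0],
    [-0.3, [0, 0, -0.4], 0],
    [-0.3, [0.04, -0.1, -0.4], 0],
    [-0.3, [0.08, -0.22, -0.4], 0],
    [-0.3, [0.13, -0.35, -0.4], 0],
    [-0.3, [0.18, -0.48, -0.4], -0.003],
    [-0.3, [0.23, -0.61, -0.4], -0.006],
    [-0.3, [0.27, -0.74, -0.4], -0.009],
    [-0.3, [0.32, -0.87, -0.4], -0.0128],
    [-0.3, [0.355, -0.961, -0.4], -0.0128],
    [-0.3, [0.355, -0.961, -0.4], -0.0128],
    [-0.3, [0.355, -0.961, -0.4], -0.0128]
  ]
}}

```text
time: 15.27
tool_pos: [0.4388, 0.038, 0.1899]
tool_rot: [-0.0, 0.026, 1.0, 0.0]
contact_force: [0.5, -0.1, -2.4]
gripper_width: 0.398
grasp_force: 60.2
```

```bash
python3 - <<'E'
from plant import manip
from h import *
s=manip.state();print(s["contact_force"],s["tool_pos"])
w=manip.grab_frame("wrist");p=manip.grab_frame("side")
for n,f in(("w",w),("s",p)):
  for t in ("battery_bin_lip","battery_1_mid","tray"): print(n,t,[([round(float(v),1) for v in d["extent"]],round(float(d["confidence"]),2)) for d in manip.search_frame(f,t)][:4])
o=np.zeros((400,760,3),np.uint8);o[:,:400]=w["frame"][:,120:520,::-1];o[:,400:]=cv2.resize(p["frame"][150:290,270:396,::-1],(360,400))
cv2.imwrite("pics/p1.png",o)
E
```

```text
[ 0.50213886 -0.13974827 -2.3731202 ] [0.43882669 0.0380043  0.18994537]
w battery_bin_lip [([10.7, 180.4, 87.6, 252.8], 0.92), ([275.5, 124.0, 378.4, 273.9], 0.85)]
w battery_1_mid [([446.2, 128.5, 489.5, 149.5], 0.86)]
w tray [([390.1, 117.1, 533.3, 260.2], 0.6)]
s battery_bin_lip [([337.3, 193.8, 371.9, 217.8], 0.91), ([357.3, 161.9, 377.8, 187.2], 0.54)]
s battery_1_mid []
s tray []
```

View pics/p1.png

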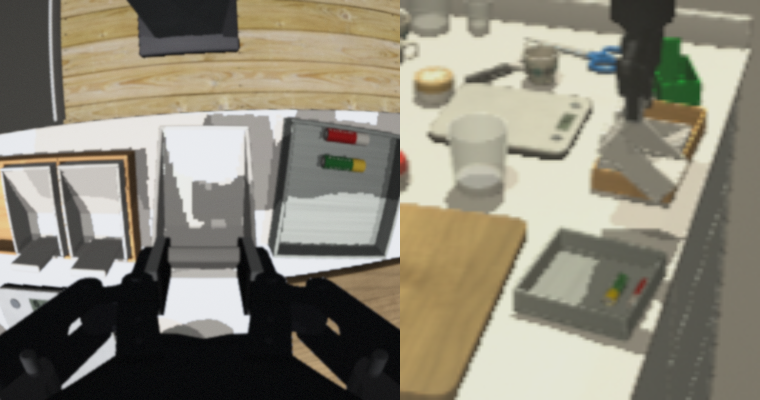

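Call:
{"op": "arm_command", "data": {
  "moves": [
    [-0.3, [0, 0, 0.1], 0],
    [-0.3, [0, 0, 0.2], 0],
    [-0.3, [0, 0, 0.3], 0],
    [-0.3, [0, 0, 0.4], 0],
    [-0.25, [0, 0, 0.45], 0],
    [-0.2, [0, 0, 0.46], 0],
    [-0.19, [0, 0, 0.46], 0],
    [-0.17, [0, 0, 0.46], 0],
    [-0.17, [0, 0, 0.46], 0]
  ]
}}

```text
time: 16.42
tool_pos: [0.4431, 0.0381, 0.1253]
tool_rot: [0.004, 0.025, 1.0, -0.0]
contact_force: [2.4, -0.5, 8.8]
gripper_width: 0.417
grasp_force: 15.0
```

Call:
{"op": "arm_command", "data": {
  "moves": [
    [-0.165, [-0.05, 0, 0.005], 0],
    [-0.165, [-0.1, 0, 0.02], 0],
    [-0.165, [-0.15, 0, 0.043], 0],
    [-0.165, [-0.2, 0, 0.07], 0],
    [-0.165, [-0.26, 0, 0.1], 0],
    [-0.165, [-0.26, 0, 0.1], 0]
  ]
}}

```text
time: 16.92
tool_pos: [0.4794, 0.0362, 0.1054]
tool_rot: [-0.0, 0.025, 1.0, 0.0]
contact_force: [1.2, 0.8, 0.9]
gripper_width: 0.415
grasp_force: 8.9
```

```bash
cat > lip.py <<'E'
from plant import manip
p=manip.grab_frame("wrist");s=manip.state();print(s["tool_pos"].round(4),s["contact_force"].round(1))
print([([round(float(v),1) for v in d["extent"]],round(float(d["confidence"]),2)) for d in manip.search_frame(p,"battery_bin_lip")][:4])
E
python3 lip.py
```

```text
[0.4789 0.0362 0.1058] [ 0.5 -0.4  0. ]
[([272.0, 84.0, 381.1, 267.2], 0.96), ([3.0, 159.6, 29.4, 242.5], 0.92), ([482.6, 83.2, 542.0, 113.1], 0.59)]
```

Call:
{"op": "arm_command", "data": {
  "moves": [
    [-0.165, [-0.05, 0, 0.05], 0],
    [-0.165, [-0.1, 0, 0.09], 0],
    [-0.165, [-0.14, 0, 0.13], 0],
    [-0.165, [-0.14, 0, 0.13], 0]
  ]
}}

```text
time: 17.35
tool_pos: [0.4991, 0.0352, 0.0856]
tool_rot: [-0.001, 0.025, 1.0, 0.0]
contact_force: [0.4, 0.3, -0.4]
gripper_width: 0.419
grasp_force: 8.7
```

```bash
python3 lip.py
```

```text
[0.4988 0.0352 0.086 ] [-0.4 -1.2 -1.4]
[([264.8, 62.3, 382.8, 271.1], 0.9), ([3.0, 151.2, 13.8, 222.5], 0.9)]
```

Call:
{"op": "arm_command", "data": {
  "moves": [
    [-0.165, [0, 0, 0.015], 0],
    [-0.165, [0, 0, 0.03], 0],
    [-0.165, [0, 0, 0.03], 0]
  ]
}}

```text
time: 17.7
tool_pos: [0.4996, 0.0351, 0.0826]
tool_rot: [0.001, 0.025, 1.0, -0.0]
contact_force: [1.3, 0.3, 0.2]
gripper_width: 0.416
grasp_force: 8.8
```

Call:
{"op": "arm_command", "data": {
  "moves": [
    [-0.165, [0, 0, 0.015], 0],
    [-0.165, [0, 0, 0.03], 0],
    [-0.165, [0, 0, 0.03], 0]
  ]
}}

```text
time: 17.95
tool_pos: [0.5015, 0.035, 0.0807]
tool_rot: [0.002, 0.025, 1.0, -0.0]
contact_force: [-0.9, -0.3, 11.0]
gripper_width: 0.419
grasp_force: 10.1
```

```bash
python3 lip.py
```

```text
[0.5015 0.035  0.0807] [-0.6 -0.2 10.6]
[([263.7, 58.7, 387.5, 269.4], 0.66), ([2.4, 166.8, 11.1, 214.6], 0.63)]
```

Call:
{"op": "arm_command", "data": {
  "moves": [
    [-0.158, [0, 0, -0.01], 0],
    [-0.14, [0, 0, -0.02], 0],
    [-0.05, [0, 0, -0.02], 0],
    [0.3, [0, 0, -0.02], 0],
    [0.3, [0, 0, -0.02], 0],
    [0.3, [0, 0, -0.02], 0],
    [0.3, [0, 0, -0.1], 0],
    [0.3, [0, 0, -0.3], 0],
    [0.3, [0, 0, -0.55], 0],
    [0.3, [0, 0, -0.8], 0],
    [0.3, [0, 0, -0.95], 0],
    [0.3, [0, 0, -0.95], 0],
    [0.3, [0, 0, -0.95], 0]
  ]
}}

```text
time: 19.13
tool_pos: [0.5005, 0.0351, 0.2233]
tool_rot: [0.003, 0.025, 1.0, -0.0]
contact_force: [-0.5, -0.0, 0.1]
gripper_width: 0.65
grasp_force: 0.0
```

```bash
python3 - <<'E'
from plant import manip
from h import *
p=manip.grab_frame("wrist");s=manip.state();print(s["tool_pos"].round(4),s["contact_force"].round(1))
R=p["R"];c=-R.T@p["t"]
def onp(u,v,z):
    a=np.array([u-p["cx"],v-p["cy"]]);r=np.hypot(*a);th=r/p["fx"];d=R.T@np.array([*(np.sin(th)*a/r),np.cos(th)]);return (c+d*(z-c[2])/d[2]).round(3)
for t in ("battery_bin","battery_bin_tab","battery_1_mid","tray","organiser"):
  for d in manip.search_frame(p,t)[:3]:
    e=[round(float(v),1) for v in d["extent"]];print(t,e,round(float(d["confidence"]),2))
    if t=="battery_1_mid": print(onp((e[0]+e[2])/2,(e[1]+e[3])/2,.0115))
# outline fit of bin: white rim predicted for standing level bin
def fp(X):
    q=R@np.array(X)+p["t"];r=np.hypot(q[0],q[1]);th=np.arctan2(r,q[2]);return (p["cx"]+p["fx"]*th*q[0]/r,p["cy"]+p["fy"]*th*q[1]/r)
x0,y0=.4995,.035;ca,sa=.9988,-.05
for a,b,z in [(-.094,-.031,.04),(-.094,.031,.04),(.004,-.018,.072),(.004,.018,.072)]: print("pred",np.round(fp([x0+a*ca-b*sa,y0+a*sa+b*ca,z]),1))
E
```

```text
[0.4994 0.0351 0.221 ] [-0.5  0.2 -0.6]
battery_bin [291.2, 80.3, 356.8, 187.6] 0.89
battery_bin [15.2, 132.0, 92.1, 202.1] 0.88
battery_bin_tab [12.9, 129.2, 91.9, 205.8] 0.79
battery_bin_tab [293.1, 80.9, 356.6, 188.5] 0.62
battery_1_mid [433.5, 67.2, 480.1, 91.4] 0.91
[0.4   0.188 0.012]
tray [387.9, 53.3, 518.0, 198.8] 0.85
organiser [91.3, 89.4, 263.3, 196.6] 0.96
pred [290.9  82.4]
pred [355.8  82.5]
pred [303.3 190. ]
pred [343.1 190.1]
```

```bash
python3 -c "
from plant import manip
print(manip.job_done())"
```

```text
the job is handed in; nothing more can be done
None
```

The battery bin was lifted out level and tipped over the tray. Both batteries rolled into the tray, and the emptied bin now stands upright on the bare worktop, released. I handed the job in at about 19 s; the hand-in returned no verdict.

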